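# Top up the stone engraver's spring magazine

### The arm

A 7-joint arm with a two-finger parallel gripper is mounted at the origin on the work surface. World frame = base frame: x ahead of the robot, y to its left, z up, the work surface at z = 0. Lengths are in m, angles in rad, forces in N, time in s.
With the tool pointing down it reaches from about 0.425 to 1.025 m from the base axis. Payload 3.6 kg.
Tool frame: the origin (TCP) lies midway between the tips of the shut fingers; the grasp point (between the pads) lies 19 mm behind it; z points along the fingers, y is the line along which they close (so a half turn about z gives the same grasp; the last joint's range is limited). The gripper opens to 85 mm and grips with 20 to 120 N. Pads are 22 mm wide; open, the fingers measure 114 mm over their backs; the gripper's body (76 mm by 85 mm) begins 54 mm behind the grasp point. The pads swing forward as they close: fully open they stand 13 mm farther back than shut.
Start: joints at [1.115, 0.591, 0.048, 1.609, -0.033, 0.943, -0.034], TCP at [0.257, -0.678, 0.231] pointing down, gripper open.
Joint ranges: [-2.69, 2.69], [-0.47, 2.24], [-1.27, 1.36], [0.19, 2.51], [-1.53, 4.68], [0.08, 2.07], [-3.09, 3.09]. Speed limits (rad/s): [2.57, 2.57, 3.14, 3.14, 3.14, 3.14, 3.14].

### API

Orientations are given as a unit quaternion [w, x, y, z].
In Python, from workcell import telemetry, eyes, bot gives the robot as it stands. The module is installed in compiled form; this text tells all that it offers.
- The arm moves only by the tool carry_out, never from a script. Its argument "series" is a list of rows, each a list of 7 numbers: the turn, a rotation vector about the tool's x, y, z in degrees, then the shift along the tool's x, y, z in cm, then the finger opening in cm, from 0 to 8.54. A call has 1 to 12 rows; each row shifts and turns the commanded pose from where the row before left it, along the tool's axes as they then stand; what a row does not reach is not made up. A row lasts 1/10 s, in which the tool goes at most 50 mm and 8.59 degrees, less where a joint would pass 70% of its speed; a pose out of reach is approached as far as the arm can. A call with a gripper value outside its range is refused whole. The fingers move at their own pace and stop on an object; "force" is the grip in N (left out, the last holds). Time passes only in rows, so rows that do not move let the fingers close. It gives the time, the measured TCP pose, the force, the opening and the grip force at its end, in the units of the state.
- telemetry.get_obs(): the state, without advancing time (a new reading comes with each control period).
- eyes.grab_frame(name): name is "scene" or "top" or "wrist"; returns the picture (400x640x3 uint8, red, green, blue); there is no depth.
- eyes.camera_params(name): a dict with "vertical_fov" (degrees; the focal length in pixels is half the picture's height over the tangent of half this angle, whatever the lens; pixels are square), "cx", "cy" (the principal point, pixels), "cam_to_world" (4x4, takes a point from camera to world coordinates); the wrist camera has in their place "mount" (4x4, takes a point from camera to tool coordinates, whose origin is the TCP and whose axes are the flange's). Camera axes: x right, y up, looking along -z (the intrinsics and any distortion apply to the point x, -y, -z); pixel columns grow to the right and rows downward; lengths in m; the calibration is good to about 2 mm. A picture is of the moment at which its call begins: read the wrist's pose just before it. camera_params takes no time and is no camera call.
- bot.finish_job(): hands the job in; it is judged then, once.
The state is a dict: "t": time; "joint_positions": joint angles; "joint_vel": joint speeds; "tau": joint torques, N m; "tcp_pos": TCP position; "tcp_rot": TCP orientation; "ft_force": force on the tool from outside, world axes, zero at the start; "ft_torque": the same for the moment, N m; "width": opening from 0.0 (shut) to 1.0 (fully open); "gripper_force": force on a finger pad.
Only numpy, scipy, OpenCV 4.12 (cv2) and the standard library are available. Lean on these libraries where they do the work, as an engineer would, in place of code of your own. Each camera call takes 0.05 s, during which the arm holds its last target. There are 200 camera calls.

### The job

Top up the engraver's spring magazine: from the timber rack draw the one stone slab that is the same size as the two blanks already in the magazine, lay it down flat on the rubber mat with its bevelled face up and let go of it. Then take it again, set it bevelled face up between the corner posts of the magazine, and press it down against the spring until both steel spring bolts have snapped out over it, without ramming the column hard onto its bottom stop. Leave the other slabs and the hand tools where they are.

Things in the scene. Friction and masses are not known exactly. Their poses are not given: they have to be found in the camera images.
- blank_mid (a point): Centre of the slab to load: limestone, 90 mm long (its y), 64 wide (x), 16 thick (z), 0.2 kg. +z face: smooth, 3 mm bevel all round; -z face: sawn, fine saw lines along its length. At first it stands on a long edge in a groove of the rack, x axis down, +z face looking to the rack's +x (away from the robot), top edge 74 mm above the table.
- slab_square_mid (a point): Wrong slab in the rack: same stone, 64 x 64 x 16 mm, standing likewise. This point is its centre. Must stay in the rack.
- slab_long_mid (a point): Wrong slab in the rack: same stone, 120 mm long (y), 64 mm wide, 16 mm thick, standing likewise. This point is its centre. Must stay in the rack.
- rack: Low fixed timber rack, 164 mm (x) by 142 (y), origin under its centre. Three grooves along y at x = -48, 0, +48 mm, 19 mm wide, floor 10 mm and rib tops 26 mm above the table; each holds one of the three slabs, in any order, with 32 mm of free space between neighbours.
- mat: Black rubber mat, fixed flat on the table, 180 mm (x) by 170 mm (y), 4 mm thick, clear of other things. Origin at the centre of its underside.
- magazine: Fixed spring magazine, origin under its centre, base 130 x 190 mm. Open column 68 mm (x) by 94 (y) inside for blanks lying flat, length along its y, either way round. Four thin corner posts, top 165 mm above the table, flared outwards in the top 12 mm; they cover 14 mm at each corner of the +-x sides, whose middle 66 mm is open for fingers. Bolt housings and pull knobs stand at the +-y ends.
- mouth (a point): Point on the magazine's axis level with the undersides of the spring bolts, 130 mm above the table; axes as the magazine's. A blank just set in rests on the bolts' bevels, underside about 13 mm above this point. Pressed home it has its top face at this level (centre 8 mm below). Its top must go about 1 mm below for the bolts to snap out, else it springs back; the bottom stop comes at 6 mm below.
- bolt_left (a joint): Bevelled steel spring bolt at the magazine's +y end: 28 mm wide, nose reaching 8 mm into the column, flat underside, bevel rising 20 mm above it. 0 = sprung fully out (latched over a blank), grows to 0.011 m as a blank wedges it outwards against a 2 to 5 N spring.
- bolt_right (a joint): The same bolt at the -y end; 0 = fully out, grows outwards.
- follower: Black follower plate, 58 x 88 mm, pushed up under the stack by a coil spring (0.6 N per mm); pressing a blank home takes up to about 20 N. Origin at the centre of its top face. It can go 22 mm down from its start to its bottom stop; one blank takes 16 mm.
- stack_low: Blank like the one to load, lying on the follower, already in the magazine. Origin at the centre of its underside.
- stack_high: Second blank already in the magazine, on top of the first, held down by the bolts. Origin at the centre of its underside, 16 mm below the mouth point.
- club_hammer: Mason's club hammer, 250 mm, wooden handle, lying on the table. Bystander. Origin at its middle, underside.
- broad_chisel: Dark steel broad chisel, 215 mm, lying. Bystander. Origin near its middle, underside.
- point_chisel: Dark steel point chisel, 230 mm, lying. Bystander. Origin near its middle, underside.
- brush: Wooden dust brush, 190 mm, lying. Bystander. Origin at its middle, underside.
- rubbing_block: Grey abrasive rubbing block, 100 x 50 x 25 mm. Bystander. Origin at the centre of its underside.
- steel_square: Flat steel square, legs 200 and 155 mm, 5 mm thick, lying. Bystander. Origin in the middle of its long leg.

How it is judged:
On the way:
1. the right slab lies flat on the rubber mat, bevelled face up, let go of (angle between blank_mid's own z axis and vertical below 0.1 rad and z of blank_mid in the frame of mat between 0.009 and 0.015 m and x of blank_mid in the frame of mat between -0.09 and 0.09 m and y of blank_mid in the frame of mat between -0.085 and 0.085 m and contact force between the fingers and blank below 0.1 N and linear speed of blank below 0.02 m/s), for 0.15 s.
At the end, for the whole second after the job is handed in: The blank lies in the magazine under both bolts: bevelled face up and level within 0.06 rad, its centre 5 to 11 mm below the mouth point and within 5 mm of the column's axis, both bolts sprung out to within 2 mm, the blank at rest (z of blank_mid in the frame of mouth between -0.011 and -0.005 m and horizontal distance between blank_mid and mouth below 0.005 m and angle between blank_mid's own z axis and vertical below 0.06 rad and value of joint each of bolt_left, bolt_right below 0.002 m and linear speed of blank below 0.01 m/s); the robot touches nothing.
It fails at once if the column is rammed onto its bottom stop (more than 45 N between follower and stack) (contact force between follower and stack_low above 45 N).
It fails at once if another slab is moved by more than 20 mm (distance of any of slab_square_mid, slab_long_mid from where it was at the start of the episode above 0.02 m).
It fails at once if a hand tool is moved by more than 30 mm (distance of any of club_hammer, broad_chisel, point_chisel, brush, rubbing_block, steel_square from where it was at the start of the episode above 0.03 m).
It also fails if it takes over 64 s, if anything falls off the work surface, if the arm or the gripper's body presses on something with over 40 N, if the wrist force passes 120 N, or if a joint passes its speed limit or range.

## Working session

There is one attempt and no reset: what is moved stays moved. The work goes in short steps, Python scripts to look and compute and a tool call to move; the robot and the scene stay as the last step left them, time stands still between calls to the robot, and variables do not carry over. Pictures are saved under pics/ and viewed, at most 10 in all, crops included, and the job is handed in when it is done.

Besides the shell and the picture viewer there is one more tool, called after "Emit:" as name([rows], argument=value, ...), one row to a line, values as JSON. carry_out: Moves the arm, as the interface text tells. Its arguments: {"type":"object","properties":{"series":{"type":"array","items":{"type":"array","items":{"type":"number"}}},"force":{"type":"number"}},"required":["series"]}

```bash
mkdir -p pics; python3 - <<'E'
from workcell import telemetry, eyes, bot
import cv2, numpy as np
np.set_printoptions(precision=4,suppress=True)
for n in ("scene","top"):
    im=eyes.grab_frame(n); cv2.imwrite(f"pics/{n}0.png",im[:,:,::-1])
    np.save(f"pics/{n}0.npy",im)
for n in ("scene","top","wrist"): print(n,eyes.camera_params(n))
print(telemetry.get_obs())
E
```

```text
scene {'vertical_fov': 56.52046589800584, 'cx': 324.1173777723323, 'cy': 200.08376671557943, 'cam_to_world': array([[-0.231 , -0.64  ,  0.7328,  1.3266],
       [ 0.9727, -0.1352,  0.1886,  0.2099],
       [-0.0217,  0.7564,  0.6538,  0.766 ],
       [ 0.    ,  0.    ,  0.    ,  1.    ]])}
top {'vertical_fov': 49.13269928515557, 'cx': 321.4529750232076, 'cy': 200.15869339468645, 'cam_to_world': array([[-0.1102,  0.9715, -0.2099,  0.2806],
       [-0.9939, -0.1077,  0.0231,  0.0242],
       [-0.0002,  0.2112,  0.9775,  1.4103],
       [ 0.    ,  0.    ,  0.    ,  1.    ]])}
wrist {'vertical_fov': 68.29963754998185, 'cx': 325.2219943289571, 'cy': 194.56847897182033, 'mount': array([[-0.0013,  0.9543,  0.2987,  0.0776],
       [ 1.    ,  0.0011,  0.0006,  0.0003],
       [ 0.0002,  0.2987, -0.9543, -0.1439],
       [ 0.    ,  0.    ,  0.    ,  1.    ]])}
{'t': 0.1, 'joint_positions': array([ 1.1145,  0.592 ,  0.0483,  1.6097, -0.0333,  0.9427, -0.0337]), 'joint_vel': array([ 0.0012, -0.0014, -0.0003, -0.0041,  0.0014,  0.0013, -0.0003]), 'tau': array([  0.0047, -55.    ,   1.5534, -19.8825,   0.0098,   0.0039,
         0.    ]), 'tcp_pos': array([ 0.257 , -0.6771,  0.2302]), 'tcp_rot': array([-0.001 ,  0.9836,  0.1805, -0.0002]), 'ft_force': array([ 0.7013, -0.9196,  0.0547]), 'ft_torque': array([-0.0062, -0.0023, -0.0022]), 'gripper_force': 0.0, 'width': 0.9937448200313977}
```

View pics/scene0.png

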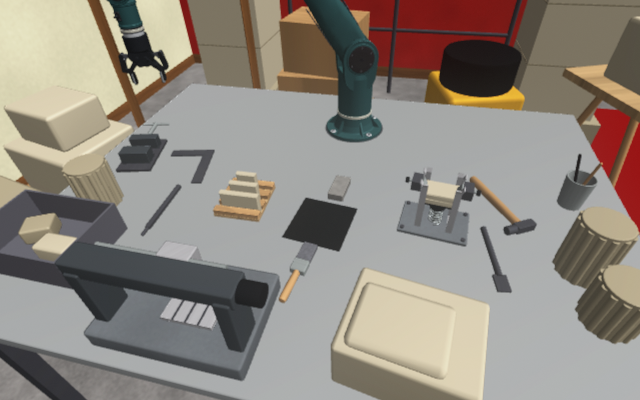

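View pics/top0.png

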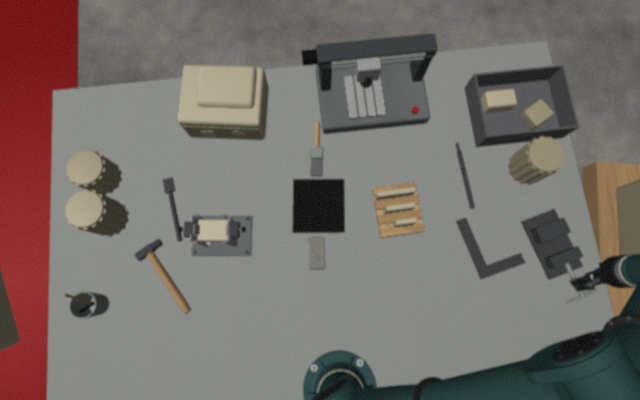

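The scene view shows the rack at (245,197) with three slabs, the mat at (321,223) and the magazine at (435,215). In the top view the slabs sit at rows 191, 208 and 222 near column 400, the mat is at (318,206) and the magazine at (222,235). The slab lengths in the top view suggest far is long, middle is the 90 mm one and near is square. Next I'll measure them.

```bash
cat > h.py <<'E'
from workcell import telemetry, eyes, bot
import cv2, numpy as np
from scipy.spatial.transform import Rotation as R
np.set_printoptions(precision=4,suppress=True)
def cam(n,obs=None):
    p=eyes.camera_params(n); f=200/np.tan(np.radians(p["vertical_fov"]/2))
    T=p["cam_to_world"] if n!="wrist" else tw(obs)@p["mount"]
    return f,p["cx"],p["cy"],T
def tw(o):
    q=o["tcp_rot"]; T=np.eye(4); T[:3,:3]=R.from_quat([q[1],q[2],q[3],q[0]]).as_matrix(); T[:3,3]=o["tcp_pos"]; return T
def cast(c,uv,z):
    f,cx,cy,T=c; uv=np.atleast_2d(np.asarray(uv,float))
    d=np.c_[(uv[:,0]-cx)/f,-(uv[:,1]-cy)/f,-np.ones(len(uv))]@T[:3,:3].T
    o=T[:3,3]; return o+d*((z-o[2])/d[:,2])[:,None]
def proj(c,P):
    f,cx,cy,T=c; p=(np.atleast_2d(P)-T[:3,3])@T[:3,:3]
    return np.c_[cx+f*p[:,0]/-p[:,2],cy-f*p[:,1]/-p[:,2]]
def blobs(m,amin=60):
    m=m.astype(np.uint8); cs,_=cv2.findContours(m,cv2.RETR_EXTERNAL,cv2.CHAIN_APPROX_NONE)
    return [c for c in cs if cv2.contourArea(c)>amin]
def rect(c,cont,z):
    """min-area rectangle in world of contour cast at z: centre, sizes, angle of long side"""
    P=cast(c,cont[:,0],z)[:,:2]; r=cv2.minAreaRect((P*1000).astype(np.float32)); 
    b=cv2.boxPoints(r); e=b[1]-b[0],b[2]-b[1]; L=e[0] if np.hypot(*e[0])>np.hypot(*e[1]) else e[1]
    a=(np.degrees(np.arctan2(L[1],L[0])))%180
    return np.round(r[0],1),np.round(sorted(r[1]),1),round(float(a),1)
def state():
    o=telemetry.get_obs(); q=o["tcp_rot"]; M=tw(o)[:3,:3]
    print(round(o["t"],2),"tcp",o["tcp_pos"],"x",M[:,0],"z",M[:,2],"F",o["ft_force"],"w",round(o["width"],3),"g",o["gripper_force"],"q",o["joint_positions"]); return o
E
python3 - <<'E'
from h import *
for n in ("top","scene"):
    im=np.load(f"pics/{n}0.npy"); hsv=cv2.cvtColor(im,cv2.COLOR_RGB2HSV); c=cam(n)
    roi=np.zeros(im.shape[:2],bool)
    if n=="top": roi[140:270,140:440]=1
    else: roi[150:260,200:480]=1
    print(n)
    for k in blobs((hsv[...,2]<40)&roi,300): print(" dark",k.mean((0,1)),rect(c,k,.004))
    wood=(hsv[...,1]>100)&(hsv[...,2]>90)&roi
    for k in blobs(wood,50): print(" wood",k.mean((0,1)),rect(c,k,.026))
    stone=(hsv[...,1]>25)&(hsv[...,1]<100)&(hsv[...,2]>150)&roi
    for k in blobs(stone,20): print(" stone",k.mean((0,1)),rect(c,k,.074),rect(c,k,.13))
a=cv2.imread("pics/top0.png"); s=cv2.imread("pics/scene0.png")
A=cv2.resize(a[170:270,160:440],None,fx=2.8,fy=2.8,interpolation=cv2.INTER_CUBIC)
B=cv2.resize(s[160:250,200:480],None,fx=2.8,fy=2.8,interpolation=cv2.INTER_CUBIC)
cv2.imwrite("pics/c1.png",np.vstack([A,B]))
E
```

```text
top
 dark [318.1606 205.5699] (array([567. ,   3.2]), array([161.4, 170.7]), 173.7)
 wood [154.6429 261.2381] (array([439.7, 533.7]), array([16.6, 67. ]), 31.6)
 wood [401.1263 229.7684] (array([ 455. , -251.2]), array([ 25.3, 137.5]), 91.8)
 wood [398.22 215.9 ] (array([ 497.5, -250.1]), array([ 36.5, 137.4]), 90.3)
 wood [395.9368 201.0211] (array([ 546.6, -248.7]), array([ 31.2, 136.7]), 93.5)
 wood [393.0698 187.186 ] (array([ 596.1, -246.5]), array([ 18. , 135.5]), 96.6)
 stone [385.5429 225.8857] (array([ 465., -195.]), array([13.3, 41.4]), 93.2) (array([ 457.3, -185.8]), array([12.7, 39.7]), 93.2)
 stone [212.3118 229.6022] (array([512.8, 336.5]), array([59. , 87.1]), 83.7) (array([503.1, 323.4]), array([56.5, 83.5]), 83.7)
 stone [409.541  220.4098] (array([ 476., -270.]), array([26.1, 86.8]), 79.2) (array([ 467.8, -257.7]), array([25. , 83.2]), 79.2)
 stone [402.6757 205.5135] (array([ 524.7, -253.5]), array([ 25.5, 103. ]), 83.7) (array([ 514.5, -241.9]), array([24.4, 98.6]), 83.7)
 stone [395.9524 190.5   ] (array([ 572.6, -240.6]), array([ 17.3, 128.9]), 91.7) (array([ 560.3, -229.5]), array([ 16.6, 123.5]), 91.7)
scene
 wood [236.4151 211.4906] (array([ 602.1, -244.2]), array([ 50.4, 148. ]), 85.5)
 wood [264.5915 192.7887] (array([ 503.2, -185.6]), array([ 46.9, 140.3]), 24.6)
 stone [441.2262 189.0833] (array([434.6, 333.1]), array([71.8, 89.8]), 84.5) (array([506.8, 323.2]), array([66. , 82.5]), 84.5)
 stone [247.5567 189.5533] (array([ 553.5, -206.6]), array([142.2, 227.6]), 61.2) (array([ 616.1, -172.9]), array([130.7, 209.1]), 61.2)
```

View pics/c1.png

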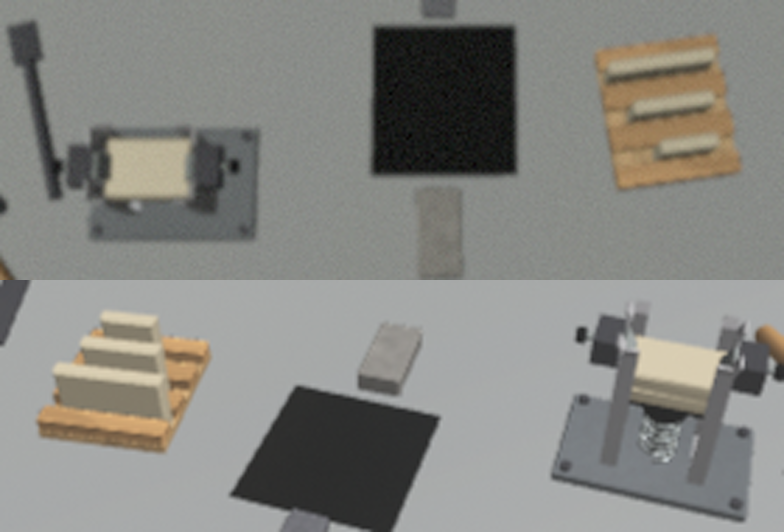

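The crops confirm it: the middle slab spans about 29 px, or 90 mm, with its top centre near top-view pixel (400,207). The near slab is about 64 mm and the far one about 120 mm. Next I'll work out a transit move to look from above the rack.

```bash
python3 - <<'E'
from h import *
c=cam("top"); f=lambda u,v:(160+u/2.8,170+v/2.8)
P=cast(c,[f(632,111),f(713,100),f(672,105)],.074);print(P, np.degrees(np.arctan2(*(P[0]-P[1])[[1,0]])))
P=cast(c,[f(609,69),f(713,54)],.074);print(P, np.degrees(np.arctan2(*(P[0]-P[1])[[1,0]])))
P=cast(c,[f(596,51),f(714,38),f(740,171),f(618,188)],.026);print(P,P.mean(0))
o=telemetry.get_obs(); d=np.array([.522,-.25])-o["tcp_pos"][:2]; yaw=20.8
for i in range(12):
    s=d/12*100; a=np.radians(yaw); print(np.round([s@[np.cos(a),np.sin(a)], s@[np.sin(a),-np.cos(a)]],2)); 
    if i<9: yaw+=8.2
print(yaw)
E
```

```text
[[ 0.5155 -0.2026  0.074 ]
 [ 0.518  -0.294   0.074 ]
 [ 0.5174 -0.2478  0.074 ]] 91.51308819986484
[[ 0.5658 -0.1838  0.074 ]
 [ 0.57   -0.3021  0.074 ]] 92.05589970693966
[[ 0.599  -0.1792  0.026 ]
 [ 0.5993 -0.318   0.026 ]
 [ 0.4415 -0.3232  0.026 ]
 [ 0.4376 -0.1824  0.026 ]] [ 0.5193 -0.2507  0.026 ]
[ 3.33 -2.54]
[ 3.66 -2.04]
[ 3.91 -1.5 ]
[ 4.08 -0.93]
[ 4.17 -0.33]
[4.18 0.26]
[4.1  0.86]
[3.94 1.43]
[3.69 1.98]
[3.37 2.49]
[3.37 2.49]
[3.37 2.49]
94.60000000000002
```

Emit:
carry_out([
  [0,0,-7.8,3.33,-2.54,0,3.4],
  [0,0,-7.8,3.66,-2.04,0,3.4],
  [0,0,-7.8,3.9,-1.5,0,3.4],
  [0,0,-7.8,4.08,-0.95,0,3.4],
  [0,0,-7.8,4.17,-0.35,0,3.4],
  [0,0,-7.8,4.18,0.2,0,3.4],
  [0,0,-7.8,4.1,0.8,0,3.4],
  [0,0,-7.8,3.95,1.4,0,3.4],
  [0,0,-7.8,3.7,1.9,0,3.4],
  [0,0,0,3.5,2.3,0,3.4],
  [0,0,0,3.5,2.3,0,3.4],
  [0,0,0,3.5,2.3,0,3.4],
])

```text
t: 1.3
tcp_pos: [0.5299, -0.2546, 0.2309]
tcp_rot: [-0.0, 0.701, 0.713, -0.0]
ft_force: [1.4, -1.1, 0.5]
width: 0.402
gripper_force: 0.0
```

```bash
python3 - <<'E'
from h import *
o=state(); im=eyes.grab_frame("wrist"); cv2.imwrite("pics/w1.png",im[:,:,::-1]); np.save("pics/w1.npy",im)
E
```

```text
1.3 tcp [ 0.5299 -0.2546  0.2309] x [-0.0169  0.9999  0.0002] z [-0.0007  0.0002 -1.    ] F [ 1.4344 -1.0701  0.4634] w 0.402 g 0.0 q [ 0.6147  0.4368 -0.3297  1.9139  0.1882  0.8214  0.2019]
```

View pics/w1.png

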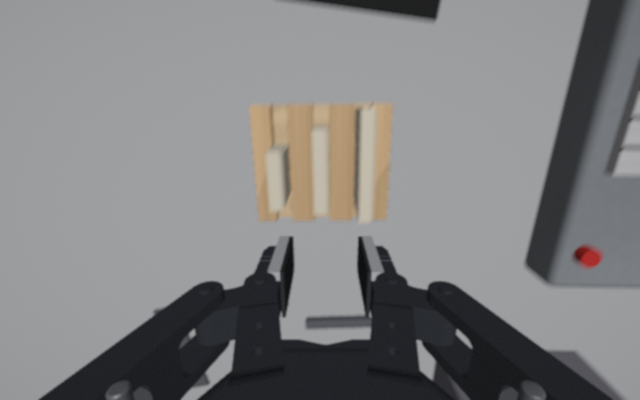

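The wrist view shows the rack. The middle slab's top face runs from (321,127) to (321,217), the square slab is at (279,180) and the long one at (367,165).

```bash
python3 - <<'E'
from h import *
o=telemetry.get_obs(); im=np.load("pics/w1.npy"); c=cam("wrist",o)
hsv=cv2.cvtColor(im,cv2.COLOR_RGB2HSV); 
roi=np.zeros(im.shape[:2],bool); roi[95:230,240:400]=1
stone=(hsv[...,1]>18)&(hsv[...,1]<80)&(hsv[...,2]>140)&roi
stone=cv2.morphologyEx(stone.astype(np.uint8),cv2.MORPH_OPEN,np.ones((3,3)))
for k in blobs(stone,60): print("stone",cv2.boundingRect(k),rect(c,k,.074))
wood=(hsv[...,1]>80)&roi
for k in blobs(wood,60): print("wood",cv2.boundingRect(k),rect(c,k,.026))
print(cast(c,[(321,127),(321,217),(321,172)],.074))
E
```

```text
stone (248, 101, 146, 121) (array([ 533. , -230.4]), array([126.1, 143.2]), 2.4)
wood (287, 107, 27, 112) (array([ 507.6, -241. ]), array([ 30.1, 135.6]), 90.8)
wood (251, 107, 28, 112) (array([ 466. , -242.2]), array([ 24.6, 135.3]), 92.3)
wood (375, 106, 16, 112) (array([ 605.7, -237.2]), array([ 12.8, 135.4]), 92.2)
wood (329, 106, 26, 112) (array([ 557.3, -238.6]), array([ 29.7, 135.2]), 92.4)
[[ 0.5316 -0.1915  0.074 ]
 [ 0.5338 -0.2879  0.074 ]
 [ 0.5327 -0.2375  0.074 ]]
```

```bash
python3 - <<'E'
from h import *
o=telemetry.get_obs(); c=cam("scene"); t=cam("top"); w=cam("wrist",o)
print({k for k in eyes.camera_params("top")})
g=lambda u,v:(200+u/2.8,160+(v-280)/2.8)
print("mid slab top, scene",cast(c,[g(88,353),g(165,357),g(82,338),g(158,341)],.074))
print("mat scene",cast(c,[g(296,386),g(440,416),g(392,530),g(231,495)],.004))
f=lambda u,v:(160+u/2.8,170+v/2.8)
print("mat top",cast(t,[f(373,27),f(516,27),f(516,174),f(373,174)],.004))
print("mat wrist",cast(w,[(438,18)],.004))
print("tcp in scene,top px", proj(c,o["tcp_pos"]),proj(t,o["tcp_pos"]))
a=eyes.grab_frame("scene"); b=eyes.grab_frame("top")
k=lambda im,n:(lambda p: cv2.resize(im[p[1]-50:p[1]+50,p[0]-50:p[0]+50,::-1],(400,400)))(proj(cam(n),o["tcp_pos"])[0].astype(int))
cv2.imwrite("pics/tcp.png",np.hstack([k(a,"scene"),k(b,"top")]))
E
```

```text
{'cy', 'cx', 'vertical_fov', 'cam_to_world'}
mid slab top, scene [[ 0.5458 -0.2768  0.074 ]
 [ 0.5353 -0.1931  0.074 ]
 [ 0.5227 -0.2942  0.074 ]
 [ 0.5107 -0.2105  0.074 ]]
mat scene [[ 0.474  -0.0693  0.004 ]
 [ 0.4901  0.0976  0.004 ]
 [ 0.6622  0.0795  0.004 ]
 [ 0.6508 -0.0883  0.004 ]]
mat top [[ 0.6622  0.0766  0.004 ]
 [ 0.6435 -0.092   0.004 ]
 [ 0.4692 -0.0707  0.004 ]
 [ 0.4874  0.0936  0.004 ]]
mat wrist [[ 0.659  -0.0741  0.004 ]]
tcp in scene,top px [[233.0587 140.0748]] [[408.1176 190.1728]]
```

View pics/tcp.png

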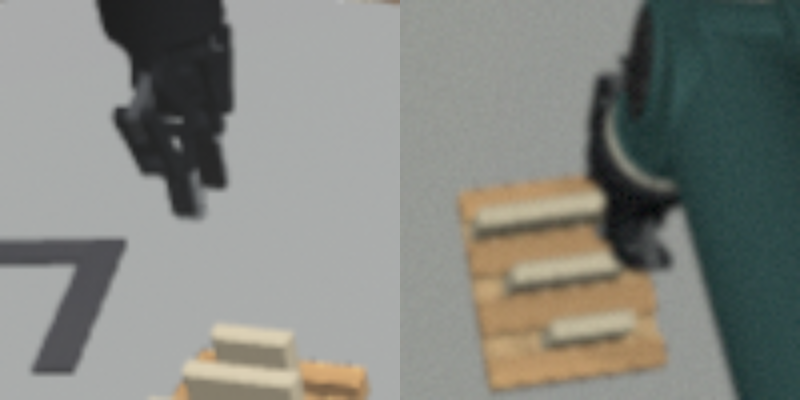

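Both crops show the gripper tips near the crop centres, so the calibration and pose agree. The wrist picture was taken while the arm was still settling, so I'll take it again at rest.

```bash
python3 - <<'E'
from h import *
o=state(); im=eyes.grab_frame("wrist"); c=cam("wrist",o); np.save("pics/w2.npy",im)
hsv=cv2.cvtColor(im,cv2.COLOR_RGB2HSV); roi=np.zeros(im.shape[:2],bool); roi[80:250,230:410]=1
wood=((hsv[...,1]>80)&roi)
for k in blobs(wood,60): print("wood",cv2.boundingRect(k),rect(c,k,.026))
# slab: pixels inside rack that are bright and low saturation; profile
v=(hsv[...,1]<80)&(hsv[...,1]>18)&(hsv[...,2]>150)
for r in range(100,235,10): 
    x=np.where(v[r,290:340])[0]+290
    print(r, x.min() if len(x) else None, x.max() if len(x) else None, im[r,300:340:4,2])
cv2.imwrite("pics/w2.png",cv2.resize(im[90:240,230:410,::-1],None,fx=4,fy=4))
E
```

```text
1.45 tcp [ 0.5316 -0.2518  0.2313] x [-0.0248  0.9997  0.0018] z [ 0.0009  0.0018 -1.    ] F [ 0.0588 -0.4024  0.3961] w 0.397 g 0.0 q [ 0.6131  0.437  -0.3335  1.9133  0.1876  0.8213  0.2051]
wood (367, 111, 21, 113) (array([ 596.2, -251.4]), array([ 22.8, 139. ]), 94.9)
wood (326, 111, 26, 113) (array([ 548.4, -252.8]), array([ 29.1, 137.9]), 91.4)
wood (284, 111, 27, 113) (array([ 499.3, -254. ]), array([ 29.4, 138. ]), 91.0)
wood (248, 111, 28, 114) (array([ 456.7, -255.7]), array([ 25.4, 139.3]), 91.6)
100 None None [161 161 161 162 161 161 161 162 162 161]
110 290 339 [127 125 121 139 139 140 138 127 125 127]
120 310 325 [117 112 108 141 139 139 138 117 117 121]
130 310 325 [118 112 109 135 134 134 128 119 117 120]
140 307 325 [117 113 148 173 172 171 142 119 117 119]
150 308 325 [116 112 141 172 172 170 139 118 117 119]
160 308 325 [117 112 135 173 172 170 137 118 117 118]
170 308 325 [115 112 129 171 172 170 139 117 115 117]
180 308 325 [115 113 128 171 171 170 139 117 116 116]
190 308 325 [115 113 123 171 172 170 147 118 116 115]
200 309 325 [116 114 118 171 170 171 145 119 115 116]
210 309 325 [114 115 116 171 170 169 144 118 114 113]
220 311 326 [113 115 110 134 146 147 140 118 113 114]
230 None None [162 162 162 161 162 162 162 162 162 162]
```

View pics/w2.png

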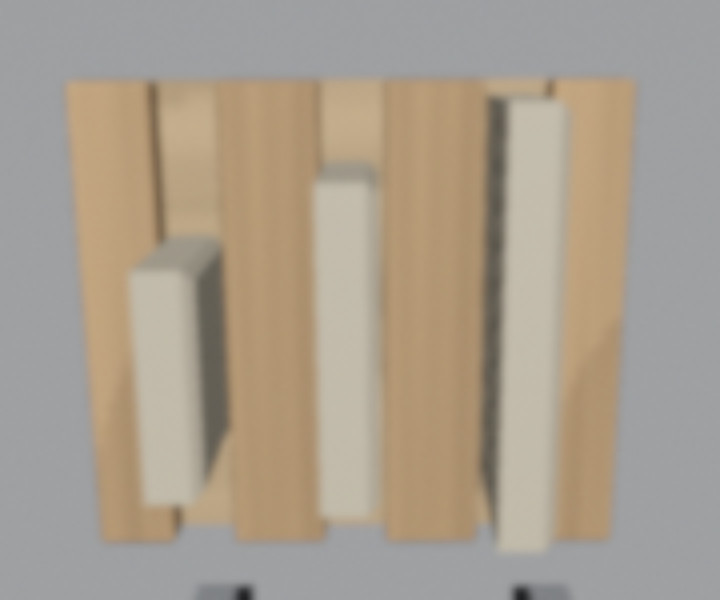

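The crop shows the middle slab's top face with far corners at px (308.5,135) and (323.5,135) and near corners at (310.5,219) and (323.7,219). The near rib gaps are free for the fingers.

```bash
python3 - <<'E'
from h import *
o=state(); c=cam("wrist",o)
P=cast(c,[(308.5,134.7),(323.7,134.7),(310.5,219),(323.7,219)],.074); m=P.mean(0)
print(P,m, "len",P[:2].mean(0)-P[2:].mean(0))
M=tw(o)[:3,:3]; print("tool-frame move cm (slab top centre - tcp)",M.T@(m-o["tcp_pos"])*100)
E
```

```text
1.5 tcp [ 0.53   -0.2545  0.231 ] x [-0.0207  0.9998  0.0005] z [-0.0006  0.0004 -1.    ] F [-0.2422 -1.3039  0.3909] w 0.392 g 0.0 q [ 0.6152  0.4369 -0.3305  1.9137  0.1884  0.8216  0.2053]
[[ 0.5133 -0.2093  0.074 ]
 [ 0.5286 -0.209   0.074 ]
 [ 0.5157 -0.3004  0.074 ]
 [ 0.5302 -0.3001  0.074 ]] [ 0.522  -0.2547  0.074 ] len [-0.002   0.0911  0.    ]
tool-frame move cm (slab top centre - tcp) [-0.0127 -0.7919 15.7004]
```

Emit:
carry_out([
  [0,0,0,0,-0.8,4,3.4],
  [0,0,0,0,0,4.5,3.4],
  [0,0,0,0,0,0,3.4],
  [0,0,0,0,0,0,3.4],
], force=60)

```text
t: 1.9
tcp_pos: [0.5205, -0.2574, 0.146]
tcp_rot: [-0.001, 0.702, 0.712, -0.001]
ft_force: [1.0, -0.5, 0.5]
width: 0.399
gripper_force: 0.0
```

```bash
python3 - <<'E'
from h import *
o=state(); im=eyes.grab_frame("wrist"); cv2.imwrite("pics/w3.png",cv2.resize(im[60:400,150:500,::-1],None,fx=1.6,fy=1.6))
print([telemetry.get_obs()["tcp_pos"] for _ in range(3)])
E
```

```text
1.9 tcp [ 0.5205 -0.2574  0.146 ] x [-0.0152  0.9999  0.0003] z [-0.0022  0.0002 -1.    ] F [ 1.0137 -0.4963  0.4716] w 0.399 g 0.0 q [ 0.5922  0.538  -0.291   1.9945  0.2479  0.6449  0.1557]
[array([ 0.522 , -0.2575,  0.1474]), array([ 0.522 , -0.2575,  0.1474]), array([ 0.522 , -0.2575,  0.1474])]
```

View pics/w3.png

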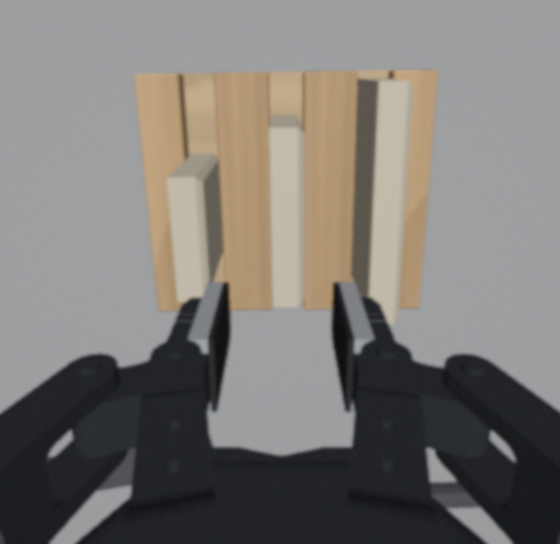

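The middle slab (crop column 286) is centred between the pads (230 and 333), so I'll descend and grip.

Emit:
carry_out([
  [0,0,0,0.2,0,4,3.4],
  [0,0,0,0,0,4,3.4],
  [0,0,0,0,0,2.1,3.4],
  [0,0,0,0,0,0,0],
  [0,0,0,0,0,0,0],
  [0,0,0,0,0,0,0],
  [0,0,0,0,0,0,0],
  [0,0,0,0,0,0,0],
], force=60)

```text
t: 2.75
tcp_pos: [0.5222, -0.2546, 0.0465]
tcp_rot: [0.001, 0.701, 0.713, 0.0]
ft_force: [-0.0, 0.8, -1.7]
width: 0.176
gripper_force: 60.1
```

Emit:
carry_out([
  [0,0,0,0,0,-2,0],
  [0,0,0,0,0,-4,0],
  [0,0,0,0,0,-4,0],
  [0,0,0,0,0,-4,0],
  [0,0,0,4.2,1.5,0,0],
  [0,0,0,4.2,1.5,0,0],
  [0,0,0,4.2,1.5,0,0],
  [0,0,0,4.2,1.6,0,0],
  [0,0,0,4.2,1.6,0,0],
  [0,0,0,4.2,1.6,0,0],
  [0,0,0,0,0,0,0],
])

```text
t: 3.85
tcp_pos: [0.6126, 0.0099, 0.1867]
tcp_rot: [-0.001, 0.697, 0.717, 0.004]
ft_force: [-0.6, 0.0, -1.3]
width: 0.176
gripper_force: 60.4
```

Emit:
carry_out([
  [-8,0,0,0,0,0,0],
  [-8,0,0,0,0,0,0],
  [-8,0,0,0,0,0,0],
  [-8,0,0,0,0,0,0],
  [-8,0,0,0,0,0,0],
  [-8,0,0,0,0,0,0],
  [-7,0,0,0,0,0,0],
  [0,0,0,0,0,0,0],
  [0,0,0,0,0,0,0],
])

```text
t: 4.75
tcp_pos: [0.5918, -0.0218, 0.1721]
tcp_rot: [0.175, 0.688, 0.693, 0.13]
ft_force: [0.7, 0.2, -1.4]
width: 0.178
gripper_force: 60.4
```

```bash
python3 - <<'E'
from h import *
o=state(); im=eyes.grab_frame("scene"); cv2.imwrite("pics/s4.png",cv2.resize(im[60:280,200:440,::-1],None,fx=2.5,fy=2.5))
E
```

```text
4.75 tcp [ 0.5918 -0.0218  0.1721] x [ 0.0067  0.998  -0.063 ] z [ 0.4212 -0.06   -0.905 ] F [ 0.6751  0.1554 -1.4425] w 0.178 g 60.43892741203308 q [ 0.0752  0.418  -0.2121  2.2548  1.336   0.193  -1.3839]
```

View pics/s4.png

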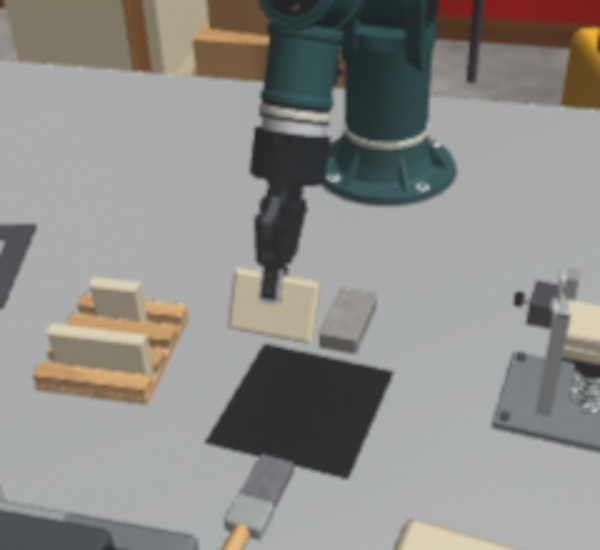

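The scene crop shows the slab held, bevel facing the camera, but the forward tilt stops at 25° because wrist joint 6 reaches its limit. I'll swing the tool to point sideways (−y) and tilt it that way.

Emit:
carry_out([
  [0.5,-3.45,7.4,0,0,0,0],
  [0.5,-3.45,7.4,0,0,0,0],
  [0.5,-3.45,7.4,0,0,0,0],
  [0.5,-3.45,7.4,0,0,0,0],
  [0.5,-3.45,7.4,0,0,0,0],
  [0.5,-3.45,7.4,0,0,0,0],
  [0.5,-3.45,7.4,0,0,0,0],
  [0.5,-3.45,7.4,0,0,0,0],
  [0.5,-3.45,7.4,0,0,0,0],
  [0.5,-3.45,7.4,0,0,0,0],
  [0.5,-3.45,7.4,0,0,0,0],
  [0,0,0,0,0,0,0],
])

```text
t: 6.0
tcp_pos: [0.5943, -0.0206, 0.1719]
tcp_rot: [0.216, 0.976, 0.003, -0.03]
ft_force: [0.3, 0.1, -1.6]
width: 0.176
gripper_force: 60.4
```

```bash
python3 - <<'E'
from h import *
o=state()
E
```

```text
6.0 tcp [ 0.5943 -0.0206  0.1719] x [ 0.9982 -0.0066 -0.0599] z [-0.0571 -0.4212 -0.9052] F [ 0.3007  0.0898 -1.5937] w 0.176 g 60.43787598609924 q [-0.1796  0.5717 -0.0996  1.9124  0.5802  0.9316 -2.2479]
```

Emit:
carry_out([
  [-7.5,0,0,-0.5,0,0,0],
  [-7.5,0,0,-0.5,0,0,0],
  [-7.5,0,0,-0.5,0,0,0],
  [-7.5,0,0,-0.5,0,0,0],
  [0,0,0,0,0,0,0],
  [0,0,0,0,0,0,0],
])

```text
t: 6.6
tcp_pos: [0.5719, -0.0209, 0.1726]
tcp_rot: [0.461, 0.887, 0.013, -0.029]
ft_force: [0.2, 0.0, -1.1]
width: 0.172
gripper_force: 60.6
```

```bash
cat >> h.py <<'E'
def goto(o,M,p):
    """rotvec (deg, tool axes) and world shift expressed in the final tool axes and current ones (cm)"""
    A=tw(o)[:3,:3]; print("turn",R.from_matrix(A.T@M).as_rotvec(degrees=True),"shift cur axes",A.T@(p-o["tcp_pos"])*100,"new axes",M.T@(p-o["tcp_pos"])*100)
E
python3 - <<'E'
from h import *
o=state(); t=np.radians(35)
z=np.array([0,-np.cos(t),-np.sin(t)]); x=np.array([1,0,0.]); M=np.c_[x,np.cross(z,x),z]
goto(o,M,np.array([.567,0.0,.1]))
E
```

```text
6.6 tcp [ 0.5719 -0.0209  0.1726] x [ 0.9979 -0.0039 -0.0642] z [-0.0401 -0.8185 -0.573 ] F [ 0.2108  0.0489 -1.0703] w 0.172 g 60.61262369155884 q [-0.4953  0.7259  0.066   1.942   0.8408  1.2033 -2.5953]
turn [-0.0523  2.2979  2.8861] shift cur axes [-0.0276 -7.1544  2.4677] new axes [-0.4865 -7.1437  2.4509]
```

Emit:
carry_out([
  [0,2.3,2.9,0,0,0,0],
  [0,0,0,-0.5,-2.5,1.25,0],
  [0,0,0,0,-2.5,1.25,0],
  [0,0,0,0,-2.5,1.25,0],
  [0,0,0,0,-2.5,1.25,0],
  [0,0,0,0,-2.0,1.0,0],
  [0,0,0,0,0,0,0],
  [0,0,0,0,0,0,0],
])

```text
t: 7.4
tcp_pos: [0.5682, -0.0038, 0.0418]
tcp_rot: [0.462, 0.887, -0.003, 0.001]
ft_force: [0.3, -0.1, -1.2]
width: 0.174
gripper_force: 60.6
```

```bash
python3 - <<'E'
from h import *
o=state()
im=eyes.grab_frame("scene"); cv2.imwrite("pics/s5.png",cv2.resize(im[120:280,220:440,::-1],None,fx=3,fy=3))
E
```

```text
7.4 tcp [ 0.5682 -0.0038  0.0418] x [ 1.     -0.0048  0.0038] z [-0.0018 -0.82   -0.5723] F [ 0.2662 -0.0979 -1.1597] w 0.174 g 60.56478023529053 q [-0.5387  0.9335  0.0758  1.9548  0.9102  1.0506 -2.8545]
```

View pics/s5.png

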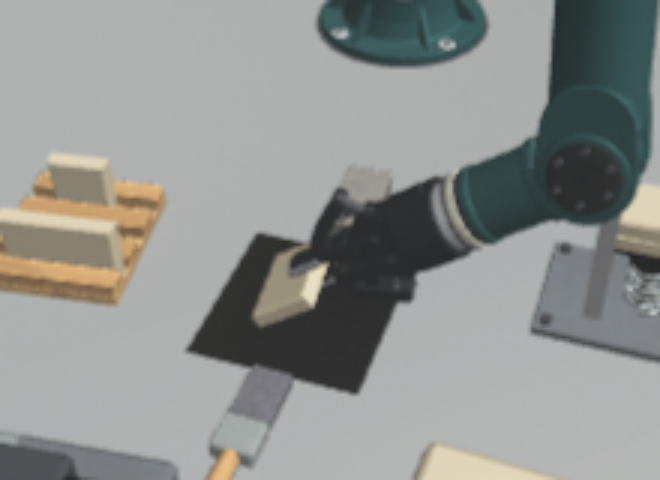

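The scene crop shows the tilted slab, bevel up, just above the mat. Next I'll shift it 3 cm toward −y to stay clear of the magazine, then touch down.

Emit:
carry_out([
  [0,0,0,0,0.53,1.46,0],
  [0,0,0,0,0.53,1.46,0],
  [0,0,0,0,0,0,0],
  [0,0,0,0,-0.1,0.06,0],
  [0,0,0,0,-0.1,0.06,0],
  [0,0,0,0,0,0,0],
])

```text
t: 8.05
tcp_pos: [0.5672, -0.0325, 0.0307]
tcp_rot: [0.464, 0.886, -0.002, 0.0]
ft_force: [0.6, -1.1, 2.4]
width: 0.176
gripper_force: 60.8
```

```bash
python3 - <<'E'
from h import *
o=state()
E
```

```text
8.05 tcp [ 0.5672 -0.0325  0.0307] x [ 1.     -0.0025  0.0024] z [-0.0007 -0.8218 -0.5698] F [ 0.5787 -1.0517  2.3978] w 0.176 g 60.800524950027466 q [-0.5138  0.9503  0.0967  1.9793  0.9549  1.0071 -2.8756]
```

Emit:
carry_out([
  [0,0,0,0,0,0,2.3],
  [0,0,0,0,0,0,2.3],
  [0,0,0,0,0,0,2.3],
  [0,0,0,0,-0.5,-0.8,2.3],
  [0,0,0,0,-0.5,-0.8,2.3],
  [0,0,0,0,-0.5,-0.8,2.3],
  [0,0,0,0,-0.3,-0.8,2.3],
  [0,0,0,0,0,-0.8,2.3],
  [0,0,0,0,1.0,-0.6,2.3],
  [0,0,0,0,2,-0.5,2.3],
])

```text
t: 9.05
tcp_pos: [0.567, 0.0042, 0.0691]
tcp_rot: [0.462, 0.887, -0.0, 0.0]
ft_force: [0.0, -0.2, 0.2]
width: 0.268
gripper_force: 0.0
```

```bash
python3 - <<'E'
from h import *
o=state()
im=eyes.grab_frame("scene"); np.save("pics/s6.npy",im); cv2.imwrite("pics/s6.png",cv2.resize(im[150:280,250:440,::-1],None,fx=4,fy=4))
E
```

```text
9.05 tcp [0.567  0.0042 0.0691] x [ 1.     -0.0002  0.001 ] z [ 0.0004 -0.82   -0.5723] F [ 0.0422 -0.2202  0.1997] w 0.268 g 0.0 q [-0.5457  0.8883  0.0676  1.9571  0.8908  1.0852 -2.8197]
```

View pics/s6.png

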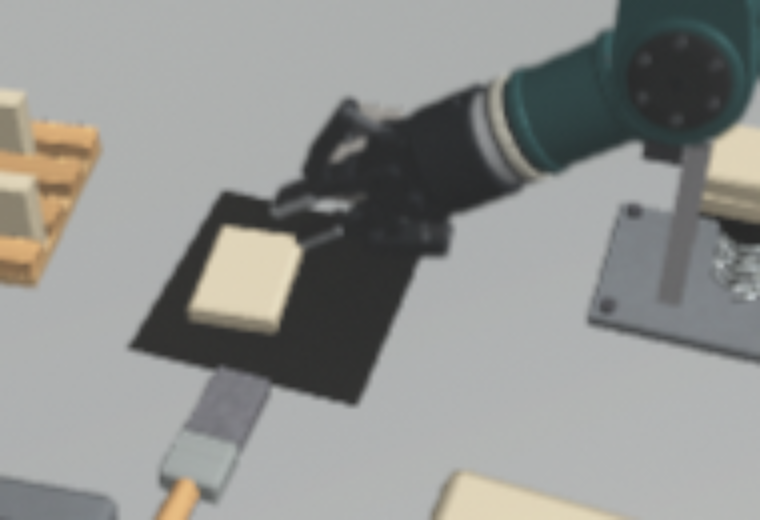

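The scene crop shows the slab flat on the mat with its bevelled face up, clear of the fingers. Next I'll raise the arm, turn the tool down and look with the wrist camera, using numbers only from here.

Emit:
carry_out([
  [0,0,0,0,4.2,-1.5,2.3],
  [0,0,0,0,4.2,-1.5,2.3],
  [0,0,0,0,4.3,-1.5,8.4],
  [7.9,0,0,0,0,0,8.4],
  [7.9,0,0,0,0,0,8.4],
  [7.9,0,0,0,0,0,8.4],
  [7.9,0,0,0,0,0,8.4],
  [7.9,0,0,0,0,0,8.4],
  [7.9,0,0,0,0,0,8.4],
  [7.7,0,0,0,0,0,8.4],
  [0,0,0,0,0,0,8.4],
  [0,0,0,0,0,0,8.4],
])

```text
t: 10.3
tcp_pos: [0.5659, -0.0356, 0.1991]
tcp_rot: [0.001, 1.0, -0.004, 0.001]
ft_force: [-0.8, -0.3, -0.7]
width: 0.98
gripper_force: 0.0
```

```bash
cat >> h.py <<'E'
def slabfind(o,im,z,amin=500):
    c=cam("wrist",o); hsv=cv2.cvtColor(im,cv2.COLOR_RGB2HSV)
    m=((hsv[...,1]>22)&(hsv[...,1]<90)&(hsv[...,2]>140)&(hsv[...,0]>12)&(hsv[...,0]<35)).astype(np.uint8)
    m=cv2.morphologyEx(m,cv2.MORPH_OPEN,np.ones((3,3)))
    for k in blobs(m,amin): print("  stone px",cv2.boundingRect(k),cv2.contourArea(k),rect(c,k,z))
E
python3 - <<'E'
from h import *
o=state(); im=eyes.grab_frame("wrist"); np.save("pics/w7.npy",im)
slabfind(o,im,.020)
o=state(); im=eyes.grab_frame("wrist"); slabfind(o,im,.020)
print(im[200,100:600:40], im[40:400:40,320])
E
```

```text
10.3 tcp [ 0.5659 -0.0356  0.1991] x [ 1.     -0.0073  0.0017] z [ 0.0017 -0.0022 -1.    ] F [-0.8089 -0.2552 -0.7229] w 0.98 g 0.0 q [ 0.2026  0.4479 -0.2958  1.9888  0.194   0.7298 -1.7888]
  stone px (441, 135, 172, 142) 14872.0 (array([ 520. , -266.1]), array([174.4, 187. ]), 90.5)
  stone px (285, 128, 59, 80) 4378.0 (array([572.5, -24. ]), array([63.5, 90.1]), 179.9)
10.35 tcp [ 0.5662 -0.0332  0.199 ] x [ 1.     -0.0032  0.0018] z [ 0.0018 -0.0015 -1.    ] F [ 0.2963 -0.3377 -0.2024] w 0.99 g 0.0 q [ 0.1995  0.4482 -0.2969  1.9887  0.1938  0.7296 -1.7885]
  stone px (442, 135, 174, 143) 15041.0 (array([ 520.5, -267.1]), array([176.2, 187.3]), 91.2)
  stone px (288, 129, 59, 79) 4350.0 (array([572.3, -24.3]), array([63.6, 88.9]), 179.8)
[[149 154 158]
 [183 185 186]
 [183 185 186]
 [181 183 184]
 [ 43  44  44]
 [219 213 197]
 [219 212 197]
 [183 185 187]
 [183 184 187]
 [202 172 135]
 [202 173 136]
 [204 175 137]
 [200 175 148]] [[182 184 185]
 [184 185 186]
 [ 42  44  44]
 [221 214 198]
 [219 212 196]
 [ 54  55  56]
 [183 185 187]
 [182 184 186]
 [ 28  28  33]]
```

Emit:
carry_out([
  [0,0,0,0.6,-0.9,4,8.5],
  [0,0,0,0,0,5,8.5],
  [0,0,0,0,0,5,8.5],
  [0,0,0,0,0,3,8.5],
  [0,0,0,0,0,1.5,8.5],
  [0,0,0,0,0,0.9,8.5],
  [0,0,0,0,0,0,8.5],
  [0,0,0,0,0,0,8.5],
])

```text
t: 11.2
tcp_pos: [0.5746, -0.0233, 0.0062]
tcp_rot: [0.0, 1.0, -0.001, 0.003]
ft_force: [-0.7, -0.2, -0.8]
width: 0.996
gripper_force: 0.0
```

```bash
python3 - <<'E'
from h import *
o=state()
E
```

```text
11.2 tcp [ 0.5746 -0.0233  0.0062] x [ 1.     -0.0016  0.005 ] z [ 0.005  -0.0003 -1.    ] F [-0.7115 -0.2118 -0.7812] w 0.996 g 0.0 q [ 0.0792  0.7449 -0.1647  2.0649  0.3305  0.3511 -1.9259]
```

Emit:
carry_out([
  [0,0,0,0,0,0.5,8.5],
  [0,0,0,0,0,0,8.5],
  [0,0,0,0,0,0,5],
  [0,0,0,0,0,0,5],
  [0,0,0,0,0,0,5],
  [0,0,0,0,0,0,5],
  [0,0,0,0,0,0,5],
  [0,0,0,0,0,0,5],
], force=80)

```text
t: 12.0
tcp_pos: [0.5738, -0.0242, 0.0011]
tcp_rot: [0.0, 1.0, -0.001, 0.002]
ft_force: [-1.0, -0.4, 7.4]
width: 0.728
gripper_force: 87.8
```

```bash
python3 - <<'E'
from h import *
o=state()
E
```

```text
12.0 tcp [ 0.5738 -0.0242  0.0011] x [ 1.     -0.0029  0.0035] z [ 0.0035 -0.0007 -1.    ] F [-0.9712 -0.3877  7.44  ] w 0.728 g 87.84722328186035 q [ 0.077   0.7533 -0.1599  2.0662  0.333   0.3424 -1.9283]
```

Emit:
carry_out([
  [0,0,0,0,0,-2,5],
  [0,0,0,0,0,-5,5],
  [0,0,0,0,0,-5,5],
  [0,0,0,0,0,-5,5],
  [0,0,0,0,0,-5,5],
  [0,0,0,0,0,-5,5],
  [0,0,0,0,0,0,5],
])

```text
t: 12.7
tcp_pos: [0.5773, -0.0234, 0.2776]
tcp_rot: [0.0, 1.0, -0.001, 0.009]
ft_force: [1.7, 0.1, -2.0]
width: 0.722
gripper_force: 88.4
```

Emit:
carry_out([
  [0,0,-8.4,-0.7,-2.6,0,5],
  [0,0,-8.4,-0.3,-2.66,0,5],
  [0,0,-8.4,0.1,-2.68,0,5],
  [0,0,-8.4,0.5,-2.64,0,5],
  [0,0,-8.4,0.86,-2.54,0,5],
  [0,0,-8.4,1.22,-2.4,0,5],
  [0,0,-8.4,1.56,-2.2,0,5],
  [0,0,-8.4,1.86,-1.93,0,5],
  [0,0,-8.4,2.12,-1.64,0,5],
  [0,0,-8.4,2.34,-1.31,0,5],
  [0,0,0,0,0,0,5],
  [0,0,0,0,0,0,5],
])

```text
t: 13.9
tcp_pos: [0.5036, 0.2355, 0.2688]
tcp_rot: [0.001, 0.744, 0.668, -0.0]
ft_force: [-0.4, -0.3, -2.5]
width: 0.727
gripper_force: 88.3
```

```bash
python3 - <<'E'
from h import *
for i in range(2):
    o=state(); im=eyes.grab_frame("wrist"); np.save("pics/w8.npy",im); slabfind(o,im,.130,300)
c=cam("wrist",o); print(proj(c,[[.505,.323,.13]]))
E
```

```text
13.9 tcp [0.5036 0.2355 0.2688] x [ 0.1066  0.9943 -0.0014] z [ 0.0009 -0.0015 -1.    ] F [-0.3719 -0.348  -2.5232] w 0.727 g 88.26586961746216 q [ 0.0396  0.419  -0.7451  1.9328  0.3551  0.9239 -0.9874]
  stone px (254, 178, 143, 168) 20786.0 (array([493.9, 138.3]), array([142. , 205.8]), 83.8)
  stone px (279, 36, 72, 104) 6588.0 (array([505.1, 323. ]), array([62.9, 87.6]), 83.8)
13.95 tcp [0.5041 0.2345 0.2687] x [ 0.1086  0.9941 -0.002 ] z [ 0.0011 -0.0021 -1.    ] F [-0.4874 -0.2003 -1.925 ] w 0.723 g 88.26551914215088 q [ 0.0404  0.4187 -0.7437  1.9328  0.3552  0.924  -0.9873]
  stone px (254, 177, 143, 169) 20805.0 (array([494.5, 137.6]), array([142.4, 206.9]), 83.7)
  stone px (278, 35, 72, 104) 6614.5 (array([505.1, 322.7]), array([63. , 87.5]), 83.8)
[[313.9994  88.7474]]
```

```bash
python3 - <<'E'
from h import *
o=state(); im=eyes.grab_frame("wrist"); c=cam("wrist",o); hsv=cv2.cvtColor(im,cv2.COLOR_RGB2HSV)
m=((hsv[...,1]>22)&(hsv[...,1]<90)&(hsv[...,2]>140)&(hsv[...,0]>12)&(hsv[...,0]<35)).astype(np.uint8)
k=max(blobs(m),key=cv2.contourArea); print(rect(c,k,o["tcp_pos"][2]+.018))
T=tw(o); P=cast(c,k[:,0],o["tcp_pos"][2]+.018); L=(P-T[:3,3])@T[:3,:3]
top=L[:,0].max(); print("front edge tool x",top, "left/right y",L[:,1].min(),L[:,1].max(),"back x",L[:,0].min(), k[:,0].min(0),k[:,0].max(0))
b=[(u,L[np.abs(L[:,1]-u)<.003,0].max()) for u in np.arange(-.024,.025,.008)]; print(np.array(b)); 
print("min edge",np.array([(u,L[np.abs(L[:,1]-u)<.003,0].min()) for u in np.arange(-.024,.025,.008)]))
E
```

```text
14.0 tcp [0.5045 0.2341 0.2689] x [ 0.1096  0.994  -0.002 ] z [ 0.0014 -0.0022 -1.    ] F [ 1.0785 -0.0757 -1.3396] w 0.726 g 88.26601266860962 q [ 0.0408  0.4185 -0.743   1.9325  0.3551  0.924  -0.9872]
(array([505.4, 233.2]), array([63.4, 92.1]), 83.6)
front edge tool x 0.045365939533185594 left/right y -0.030652172409088303 0.0327017769929883 back x -0.046842907229506625 [254 177] [396 345]
[[-0.024   0.0454]
 [-0.016   0.0454]
 [-0.008   0.0453]
 [ 0.      0.0453]
 [ 0.008   0.0453]
 [ 0.016   0.0449]
 [ 0.024   0.0453]]
min edge [[-0.024  -0.0427]
 [-0.016  -0.0421]
 [-0.008  -0.0441]
 [ 0.     -0.0461]
 [ 0.008  -0.0448]
 [ 0.016  -0.0428]
 [ 0.024  -0.0422]]
```

Emit:
carry_out([
  [0,0,0,4.5,-0.5,0,5],
  [0,0,0,4.4,-0.5,0,5],
  [0,0,0,0,0,4,5],
  [0,0,0,0,0,4,5],
  [0,0,0,0,0,1.5,5],
  [0,0,0,0,0,0,5],
  [0,0,0,0,0,0,5],
])

```text
t: 14.75
tcp_pos: [0.5053, 0.3254, 0.1756]
tcp_rot: [0.001, 0.744, 0.668, 0.002]
ft_force: [-0.9, 0.4, -1.7]
width: 0.727
gripper_force: 88.1
```

```bash
python3 - <<'E'
from h import *
for i in range(3):
    o=state(); im=eyes.grab_frame("wrist")
np.save("pics/w9.npy",im); c=cam("wrist",o)
T=tw(o); print("mouth in tool frame cm",(np.array([.5051,.3229,.13])-T[:3,3])@T[:3,:3]*100)
E
```

```text
14.75 tcp [0.5053 0.3254 0.1756] x [0.1084 0.9941 0.001 ] z [ 0.0038  0.0006 -1.    ] F [-0.8991  0.4098 -1.7177] w 0.727 g 88.14960479736328 q [-0.183   0.5826 -0.6621  1.9225  0.4943  0.8001 -1.2267]
14.8 tcp [0.5056 0.326  0.1764] x [0.1082 0.9941 0.0022] z [ 0.0051  0.0016 -1.    ] F [ 0.0569  0.3338 -1.5059] w 0.725 g 88.16005825996399 q [-0.1829  0.5817 -0.6628  1.9219  0.4944  0.8    -1.2267]
14.85 tcp [0.5056 0.3262 0.1767] x [0.108  0.9942 0.0026] z [ 0.0057  0.002  -1.    ] F [-0.5409  0.5531 -2.1224] w 0.725 g 88.16373467445374 q [-0.1829  0.5813 -0.6632  1.9217  0.4945  0.7999 -1.2269]
mouth in tool frame cm [-0.3452 -0.0426  4.6726]
```

Emit:
carry_out([
  [0,0,0,-0.1,0,0.8,5],
  [0,0,0,0,0,0.5,5],
  [0,0,0,0,0,0.5,5],
  [0,0,0,0,0,0,5],
  [0,0,0,0,0,0,5],
])

```text
t: 15.4
tcp_pos: [0.5041, 0.3244, 0.1564]
tcp_rot: [0.001, 0.744, 0.668, 0.001]
ft_force: [-0.3, 0.7, -1.1]
width: 0.727
gripper_force: 88.2
```

```bash
python3 - <<'E'
from h import *
o=state(); print(o["ft_torque"])
E
```

```text
15.4 tcp [0.5041 0.3244 0.1564] x [ 0.1069  0.9943 -0.0003] z [ 0.0021 -0.0005 -1.    ] F [-0.267   0.7309 -1.1495] w 0.727 g 88.23468804359436 q [-0.196   0.605  -0.6448  1.938   0.5177  0.7673 -1.2457]
[-0.0378 -0.0157 -0.0114]
```

Emit:
carry_out([
  [0,0,0,0,0,0.4,5],
  [0,0,0,0,0,0.4,5],
  [0,0,0,0,0,0.4,5],
  [0,0,0,0,0,0,5],
  [0,0,0,0,0,0,5],
])

```text
t: 15.9
tcp_pos: [0.5042, 0.3244, 0.1445]
tcp_rot: [0.001, 0.744, 0.668, 0.001]
ft_force: [0.1, -0.5, -2.5]
width: 0.724
gripper_force: 88.2
```

```bash
python3 - <<'E'
from h import *
o=state(); print(o["ft_torque"])
E
```

```text
15.9 tcp [0.5042 0.3244 0.1445] x [ 0.1069  0.9943 -0.0001] z [ 0.0023 -0.0004 -1.    ] F [ 0.0963 -0.4695 -2.5395] w 0.724 g 88.23468089103699 q [-0.2052  0.6195 -0.6328  1.9456  0.5332  0.7463 -1.2589]
[ 0.0622 -0.0167 -0.0024]
```

Emit:
carry_out([
  [0,0,0,0,0,0,5],
  [0,0,0,0,0,0.4,5],
  [0,0,0,0,0,0.4,5],
  [0,0,0,0,0,0.4,5],
  [0,0,0,0,0,0.4,5],
  [0,0,0,0,0,0.4,5],
  [0,0,0,0,0,0,5],
  [0,0,0,0,0,0,5],
], force=110)

```text
t: 16.7
tcp_pos: [0.5058, 0.3271, 0.1263]
tcp_rot: [0.0, 0.744, 0.668, 0.004]
ft_force: [1.6, 2.0, 5.0]
width: 0.711
gripper_force: 125.1
```

```bash
python3 - <<'E'
from h import *
o=state(); print(o["ft_torque"])
E
```

```text
16.7 tcp [0.5058 0.3271 0.1263] x [0.1069 0.9943 0.0052] z [ 0.0062  0.0046 -1.    ] F [1.6311 1.973  5.045 ] w 0.711 g 125.08653402328491 q [-0.2214  0.6431 -0.6131  1.9541  0.5593  0.7098 -1.2817]
[ 0.3838  0.0372 -0.0885]
```

Emit:
carry_out([
  [0,0,0,0,0,0.35,5],
  [0,0,0,0,0,0.35,5],
  [0,0,0,0,0,0.3,5],
  [0,0,0,0,0,0,5],
  [0,0,0,0,0,0,5],
])

```text
t: 17.2
tcp_pos: [0.5058, 0.3272, 0.1167]
tcp_rot: [0.0, 0.744, 0.668, 0.004]
ft_force: [0.3, 1.2, 7.5]
width: 0.714
gripper_force: 125.5
```

```bash
python3 - <<'E'
from h import *
o=state(); print(o["ft_torque"])
E
```

```text
17.2 tcp [0.5058 0.3272 0.1167] x [0.107  0.9942 0.005 ] z [ 0.0062  0.0044 -1.    ] F [0.2686 1.1516 7.4731] w 0.714 g 125.5102801322937 q [-0.2295  0.6552 -0.6023  1.9593  0.5721  0.6933 -1.293 ]
[ 0.2628  0.2377 -0.0512]
```

Emit:
carry_out([
  [0,0,0,0,0,0.2,5],
  [0,0,0,0,0,0.2,5],
  [0,0,0,0,0,0.2,5],
  [0,0,0,0,0,0,5],
  [0,0,0,0,0,0,5],
])

```text
t: 17.7
tcp_pos: [0.5058, 0.3272, 0.1113]
tcp_rot: [0.001, 0.744, 0.668, 0.004]
ft_force: [-1.4, -0.2, 13.2]
width: 0.717
gripper_force: 125.8
```

```bash
python3 - <<'E'
from h import *
o=state(); print(o["ft_torque"])
for n in("wrist","scene","top"): np.save(f"pics/p10{n}.npy",eyes.grab_frame(n))
im=np.load("pics/p10wrist.npy"); c=cam("wrist",o); hsv=cv2.cvtColor(im,cv2.COLOR_RGB2HSV)
m=((hsv[...,1]>22)&(hsv[...,1]<90)&(hsv[...,2]>140)&(hsv[...,0]>12)&(hsv[...,0]<35)).astype(np.uint8)
for k in blobs(m,300):
    P=cast(c,k[:,0],o["tcp_pos"][2]+.018); L=(P-tw(o)[:3,3])@tw(o)[:3,:3]; print(cv2.boundingRect(k),rect(c,k,o["tcp_pos"][2]+.018),L.min(0),L.max(0))
E
```

```text
17.7 tcp [0.5058 0.3272 0.1113] x [0.107  0.9943 0.0047] z [ 0.0065  0.004  -1.    ] F [-1.4126 -0.2327 13.2121] w 0.717 g 125.82774639129639 q [-0.2345  0.662  -0.5959  1.962   0.5798  0.6841 -1.2997]
[ 0.0927  0.5622 -0.0563]
(255, 186, 139, 160) (array([506.6, 324.3]), array([63.4, 87.8]), 83.8) [-0.0467 -0.0305 -0.0184] [ 0.0412  0.0329 -0.0176]
(0, 0, 77, 76) (array([407.2, 438.8]), array([ 5.2, 44.4]), 30.0) [ 0.0871 -0.1275 -0.0184] [ 0.113  -0.0913 -0.018 ]
```

Emit:
carry_out([
  [0,0,0,0,0,0.1,5],
  [0,0,0,0,0,0.1,5],
  [0,0,0,0,0,0,5],
])

```text
t: 18.15
tcp_pos: [0.5058, 0.3272, 0.1095]
tcp_rot: [0.001, 0.744, 0.668, 0.004]
ft_force: [-0.9, -0.2, 14.1]
width: 0.714
gripper_force: 126.0
```

```bash
python3 - <<'E'
from h import *
o=state(); print(o["ft_torque"])
# magazine area in scene/top: stone blob of the blanks, for height of the stack
for n in("scene","top"):
    im=eyes.grab_frame(n); np.save(f"pics/p11{n}.npy",im)
    for nm,I in(("0",np.load(f"pics/{n}0.npy")),("10",np.load(f"pics/p10{n}.npy")),("now",im)):
        hsv=cv2.cvtColor(I,cv2.COLOR_RGB2HSV); m=(hsv[...,1]>25)&(hsv[...,1]<100)&(hsv[...,2]>110)
        q=np.zeros_like(m); 
        if n=="scene": q[160:225,410:470]=1
        else: q[210:260,180:260]=1
        print(n,nm,[(cv2.boundingRect(k),cv2.contourArea(k)) for k in blobs(m&q,20)])
E
```

```text
18.15 tcp [0.5058 0.3272 0.1095] x [0.107  0.9942 0.0045] z [ 0.0066  0.0039 -1.    ] F [-0.8627 -0.2487 14.0514] w 0.714 g 126.02612972259521 q [-0.2361  0.6643 -0.5938  1.9629  0.5824  0.681  -1.302 ]
[-0.0235  0.5691  0.0076]
scene 0 [((425, 180, 35, 27), 602.5)]
scene 10 [((425, 180, 34, 32), 524.0)]
scene now [((424, 181, 34, 31), 517.0)]
top 0 [((197, 219, 32, 23), 586.0)]
top 10 [((212, 234, 15, 8), 79.5)]
top now [((212, 234, 15, 8), 81.5)]
```

Emit:
carry_out([
  [0,0,0,0,0,0.1,5],
  [0,0,0,0,0,0.1,5],
  [0,0,0,0,0,0,5],
  [0,0,0,0,0,0,5],
])

```text
t: 18.65
tcp_pos: [0.5058, 0.3272, 0.1077]
tcp_rot: [0.001, 0.744, 0.668, 0.004]
ft_force: [-0.3, -0.5, 15.8]
width: 0.714
gripper_force: 126.2
```

```bash
python3 - <<'E'
from h import *
o=state(); print(o["ft_torque"])
E
```

```text
18.65 tcp [0.5058 0.3272 0.1077] x [0.107  0.9942 0.0044] z [ 0.0067  0.0037 -1.    ] F [-0.3385 -0.4832 15.7928] w 0.714 g 126.20356321334839 q [-0.2378  0.6665 -0.5916  1.9639  0.5849  0.678  -1.3043]
[-0.0211  0.6755  0.0331]
```

Emit:
carry_out([
  [0,0,0,0,0,0.1,5],
  [0,0,0,0,0,0,5],
  [0,0,0,0,0,0,8.5],
  [0,0,0,0,0,0,8.5],
  [0,0,0,0,0,0,8.5],
  [0,0,0,0,0,0,8.5],
  [0,0,0,0,0,0,8.5],
])

```text
t: 19.35
tcp_pos: [0.5041, 0.324, 0.1032]
tcp_rot: [0.001, 0.744, 0.668, 0.0]
ft_force: [0.5, -0.1, -0.2]
width: 0.995
gripper_force: 0.0
```

```bash
python3 - <<'E'
from h import *
o=state(); print(o["ft_torque"])
E
```

```text
19.35 tcp [0.5041 0.324  0.1032] x [ 0.107   0.9943 -0.0007] z [ 0.0018 -0.0009 -1.    ] F [ 0.4846 -0.068  -0.1727] w 0.995 g 0.0 q [-0.2385  0.6715 -0.5873  1.9684  0.5875  0.6752 -1.3052]
[ 0.0195 -0.0472  0.0107]
```

Emit:
carry_out([
  [0,0,0,0,0,-3,8.5],
  [0,0,0,0,0,-5,8.5],
  [0,0,0,0,0,-5,8.5],
  [0,0,0,-4.5,0.5,-3.5,8.5],
  [0,0,0,-4.4,0.5,0,8.5],
  [0,0,0,0,0,0,8.5],
  [0,0,0,0,0,0,8.5],
])

```text
t: 20.05
tcp_pos: [0.5045, 0.2387, 0.264]
tcp_rot: [0.001, 0.745, 0.667, 0.0]
ft_force: [0.9, -0.2, 0.4]
width: 0.992
gripper_force: 0.0
```

```bash
python3 - <<'E'
from h import *
for i in range(2):
    o=state(); im=eyes.grab_frame("wrist"); slabfind(o,im,.130,300)
np.save("pics/w12.npy",im)
# compare with the earlier view of the latched blank: dark (bolt) pixels along magazine axis at z=.13
def prof(im,o,yy,z=.132):
    c=cam("wrist",o); a=np.radians(83.8); ax=np.array([np.cos(a),np.sin(a)]); n=np.array([ax[1],-ax[0]])
    out=[]
    for off in (-.028,-.02,0,.02,.028):
        P=np.array([[*(np.array([.5051,.3229])+ax*s+n*off),z] for s in yy]); uv=np.round(proj(c,P)).astype(int)
        out.append([int(im[min(max(v,0),399),u].mean()) for u,v in uv])
    return out
yy=np.arange(-.060,.061,.004)
for r in prof(im,o,yy): print(r)
print()
o8=dict(o); o8["tcp_pos"]=np.array([.5041,.2345,.2687])
for r in prof(np.load("pics/w8.npy"),o8,yy): print(r)
s=eyes.grab_frame("scene"); np.save("pics/s12.npy",s)
for I in (np.load("pics/scene0.npy"),s):
    hsv=cv2.cvtColor(I,cv2.COLOR_RGB2HSV); m=(hsv[...,1]>25)&(hsv[...,1]<100)&(hsv[...,2]>110); q=np.zeros_like(m); q[160:225,410:470]=1
    print([(cv2.boundingRect(k),cv2.contourArea(k)) for k in blobs(m&q,20)])
c=cam("scene"); print(proj(c,[[.54,.323,.098],[.54,.323,.082],[.54,.323,.130],[.47,.323,.13]]))
E
```

```text
20.05 tcp [0.5045 0.2387 0.264 ] x [ 0.1102  0.9939 -0.001 ] z [ 0.0023 -0.0013 -1.    ] F [ 0.906  -0.2417  0.4066] w 0.992 g 0.0 q [ 0.0355  0.4286 -0.7488  1.9341  0.3675  0.9171 -1.0063]
  stone px (508, 294, 59, 12) 453.5 (array([726.5,  79.9]), array([14.5, 65.5]), 173.5)
  stone px (278, 35, 74, 106) 6869.0 (array([506.8, 325.7]), array([63.5, 87.9]), 83.9)
20.1 tcp [0.5042 0.2404 0.2641] x [0.1077 0.9942 0.0002] z [ 0.0022 -0.0001 -1.    ] F [0.6564 0.7077 0.3086] w 0.993 g 0.0 q [ 0.0339  0.4292 -0.75    1.9333  0.3674  0.917  -1.0063]
  stone px (508, 296, 59, 12) 389.0 (array([726.4,  79.8]), array([14.5, 65.6]), 173.7)
  stone px (279, 38, 74, 105) 6818.5 (array([506.7, 325.6]), array([63. , 87.7]), 84.0)
[178, 182, 150, 148, 144, 168, 175, 165, 169, 170, 172, 175, 177, 168, 170, 172, 175, 178, 168, 171, 173, 176, 178, 169, 172, 174, 188, 80, 84, 85, 92]
[92, 91, 122, 148, 147, 181, 192, 192, 192, 193, 193, 193, 194, 195, 194, 195, 195, 196, 195, 196, 196, 196, 196, 197, 197, 197, 199, 81, 81, 51, 94]
[90, 127, 163, 162, 161, 171, 192, 192, 193, 193, 193, 193, 193, 194, 1
[... 585 characters left out ...]
 182, 181, 181, 182, 183, 183, 183, 184, 184, 184, 184, 184, 184, 185, 185, 185, 120, 72, 71, 61, 85]
[83, 114, 148, 150, 150, 162, 180, 181, 181, 181, 181, 181, 182, 182, 183, 183, 183, 183, 184, 185, 185, 185, 186, 186, 185, 72, 66, 66, 74, 138, 87]
[154, 166, 141, 136, 116, 180, 180, 180, 181, 182, 182, 181, 183, 183, 184, 183, 184, 185, 184, 185, 185, 186, 186, 186, 187, 187, 113, 73, 71, 72, 78]
[158, 169, 143, 137, 115, 179, 179, 172, 174, 176, 177, 178, 179, 180, 182, 182, 182, 183, 183, 178, 180, 182, 183, 185, 185, 185, 111, 73, 74, 77, 75]
[((425, 180, 35, 27), 602.5)]
[((424, 180, 35, 32), 713.0)]
[[438.9695 206.512 ]
 [437.8995 210.9373]
 [441.1786 197.3753]
 [441.1901 181.2043]]
```

The blank's outline, scale and bolt-nose profile at the 130 mm level match the earlier latched blank, and the stack's underside has dropped about 16 mm. It's latched and the arm is clear, so I'm handing in.

```bash
python3 -c "
from workcell import bot
print(bot.finish_job())"
```

```text
the job is handed in; nothing more can be done
None
```

The 90 mm slab was laid bevelled face up on the mat and let go, then pressed into the magazine, and my last camera check shows it level under both bolts with the arm clear; the job is handed in at about 20 s, but no verdict came back.

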